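# Show the toothed hub to the inspection camera

## Task

One of the two blue hubs standing in the white nest wears a shiny toothed steel ring: draw that one out of its socket, tilt it and present its toothed underside squarely to the lens of the bench inspection camera, centred in the view and with the ring about 12 cm in front of the lens. Finish while still holding it there, steady in the gripper alone. Do not touch the camera or its stand, and leave the plain hub, the bottle, and the loose ring where they are.

Things in the scene. Friction and masses are not known exactly. Their poses are not given: they have to be found in the camera images.
- hub: blue plastic hub with toothed steel ring, 140 g, round. Origin on its axis at the ring's underside, which rests on the nest's top; z runs up the axis to the stem. Ring: diameter 70 over teeth, z 0 to 4. Flange: diameter 54, z 4 to 12. Round grip stem: diameter 28, z 12 to 56, to grip by its sides from above. Boss below, diameter 24, to z -30, stands in a nest socket with 1.5 clearance all round.
- bare_hub: the plain hub without a ring, all blue, standing in the other socket of the nest (which socket holds which varies); same boss and stem. Origin at the underside of its flange (diameter 54, z 0 to 8), which rests on the nest's top; z up the stem, which ends at z 56.
- nest: fixed white block, 100 (x) by 240 (y) by 50 high, origin at the centre of its underside. Two sockets, 40 deep, at y -60 and y +60 of its middle line, 120 apart; the hubs stand upright in them. It stands on the left or the right of the bench, turned a little.
- camera: inspection camera: grey box, black barrel, white ring light (diameter 72) about the lens. Fixed on its stand. Origin at the centre of the lens front; z is the viewing direction, rising at 45 degrees from the bench and leaning towards the robot's side (against the stand's x axis). The origin lies 95 along x from the stand's origin and 100 above the bench.
- camera_stand: fixed stand on the other side of the bench from the nest: aluminium base plate, 300 (x -75 to 225) by 110 (y) by 12 high; two dark uprights at x 165, y +-46, 137 high, carry the camera between them. Origin on the bench; its x axis points away from the robot, towards the camera.
- grease_bottle: small white bottle with orange cap, diameter 38, 85 high, origin at the centre of its underside; stands between nest and camera, towards the far side
- spare_ring: loose toothed steel ring, diameter 62, 4 thick, lying flat on the bench between nest and camera, on the robot's side; origin at the centre of its underside

How it is judged:
On the way:
1. the finished hub is out of its socket, held by the fingers alone (height (world z) of hub above 0.085 m and contact force between the fingers and hub above 2 N and contact force between hub and nest below 0.1 N), for 0.1 s.
At the end, for the whole second after the job is handed in: The ringed hub is held still by the fingers alone, toothed underside to the lens, axis within 11 degrees of the line of view, ring centre within 25 mm of that line each way and 90 to 150 mm from the lens; the plain hub is in its socket, bottle and loose ring in place (30 mm) (angle between the z axis of hub and the z axis of camera, either way round below 0.2 rad and angle between hub's own z axis and vertical below 1.2 rad and x of hub in the frame of camera between -0.025 and 0.025 m and y of hub in the frame of camera between -0.025 and 0.025 m and z of hub in the frame of camera between 0.09 and 0.15 m and height (world z) of hub above 0.12 m and contact force between the fingers and hub above 2 N and linear speed of hub below 0.03 m/s and angular speed of hub below 0.2 rad/s and contact force between hub and nest below 0.1 N and contact force between hub and camera_stand below 0.1 N and contact force between hub and bare_hub below 0.1 N and distance of bare_hub from where it was at the start of the episode below 0.02 m and angle between bare_hub's own z axis and vertical below 0.2 rad and distance of each of grease_bottle, spare_ring from where it was at the start of the episode below 0.03 m); the arm keeps its last pose, push and grip.
It fails at once if the camera or its stand is touched by the robot or the hub (contact force between any of the arm, the fingers, hub and camera_stand above 1 N).
It fails at once if the plain hub is moved out of its place (distance of bare_hub from where it was at the start of the episode above 0.02 m or angle between bare_hub's own z axis and vertical above 0.3 rad).
It fails at once if the bottle or the loose ring is disturbed (distance of any of grease_bottle, spare_ring from where it was at the start of the episode above 0.03 m or angle between grease_bottle's own z axis and vertical above 0.4 rad).
It also fails if it takes over 38 s, if anything falls off the work surface, if the arm or the gripper's body presses on something with over 40 N, if the wrist force passes 120 N, or if a joint passes its speed limit or range.

## Robot

A 7-joint arm with a two-finger parallel gripper is mounted at the origin on the work surface. World frame = base frame: x ahead of the robot, y to its left, z up, the work surface at z = 0. Lengths are in m, angles in rad, forces in N, time in s.
With the tool pointing down it reaches from about 0.425 to 0.875 m from the base axis. Payload 4.7 kg.
Tool frame: the origin (TCP) lies between the finger pads; the fingertips stand 22 mm ahead of it and the grasp point (between the pads) lies 3 mm ahead of it; z points along the fingers, y is the line along which they close (so a half turn about z gives the same grasp; the last joint's range is limited). The gripper opens to 87 mm and grips with 3 to 60 N. Pads are 19 mm wide; open, the fingers measure 117 mm over their backs; the gripper's body (75 mm by 190 mm) begins 51 mm behind the grasp point.
Start: joints at [-1.184, 0.321, -0.07, 1.45, 0.023, 1.371, -0.057], TCP at [0.237, 0.605, 0.245] pointing down, gripper open.
Joint ranges: [-2.86, 2.86], [-0.3, 2.09], [-1.38, 1.24], [0.06, 2.45], [-1.56, 4.7], [0.09, 2.05], [-2.69, 2.69]. Speed limits (rad/s): [2.57, 2.57, 3.14, 3.14, 3.14, 3.14, 3.14].

## Interface

Orientations are given as a rotation vector (axis times angle).
In Python, from bench import ctrl gives the robot as it stands. The module is installed in compiled form; this text tells all that it offers.
- The arm moves only by the tool send_rows, never from a script. Its argument "motion" is a list of rows, each an object with "claw": the opening, from -1 (shut) to 1 (fully open); "slide": the shift along the tool's x, y, z in mm, a list of three; "delta_rot": the turn, a rotation vector about the tool's x, y, z in rad, a list of three. In form: [{"claw": claw, "slide": [x, y, z], "delta_rot": [ax, ay, az]}, ...]. A call has 1 to 5 rows; each row is the pose to reach, as a shift and turn from the pose commanded when the call began, along the tool's axes at that moment; what a row does not reach only later rows make up. A row lasts 1/10 s, in which the tool goes at most 50 mm and 8.59 degrees, less where a joint would pass 70% of its speed; a pose out of reach is approached as far as the arm can. A call with a gripper value outside its range is refused whole. The fingers move at their own pace and stop on an object; "grip_force" is the grip in N (left out, the last holds). Time passes only in rows, so rows that repeat a pose let the fingers close. It gives the time, the measured TCP pose, the force, the opening and the grip force at its end, in the units of the state.
- ctrl.get_state(): the state, without advancing time (a new reading comes with each control period).
- ctrl.get_image(name): name is "side" or "top"; returns a dict with "color" (480x640x3 uint8, blue, green, red), "fx", "fy", "cx", "cy" (pixels), "pose" (4x4, takes a point from camera to world coordinates). Camera axes: x right, y down, z forward; pixel columns grow to the right and rows downward; lengths in m; the calibration is good to about 2 mm. A picture is of the moment at which its call begins. There is no depth.
- ctrl.close_job(): hands the job in; it is judged then, once.
The state is a dict: "time": time; "joint_positions": joint angles; "qd": joint speeds; "joint_torque": joint torques, N m; "position": TCP position; "tool_rot": TCP orientation; "ft_force": force on the tool from outside, world axes, zero at the start; "torque": the same for the moment, N m; "grip_width": opening from 0.0 (shut) to 1.0 (fully open); "grip_force": force on a finger pad.
Only numpy, scipy, OpenCV 4.12 (cv2) and the standard library are available. Lean on these libraries where they do the work, as an engineer would, in place of code of your own. Each camera call takes 0.05 s, during which the arm holds its last target. There are 200 camera calls.

## Working session

There is one attempt and no reset: what is moved stays moved. The work goes in short steps, Python scripts to look and compute and a tool call to move; the robot and the scene stay as the last step left them, time stands still between calls to the robot, and variables do not carry over. Pictures are saved under pics/ and viewed, at most 10 in all, crops included, and the job is handed in when it is done.

Besides the shell and the picture viewer there is one more tool, called after ">>>" as name(argument=value, ...), one argument or row to a line, values as JSON. send_rows: Moves the arm, as the interface text tells. Its arguments: {"type":"object","properties":{"motion":{"type":"array","items":{"type":"object","properties":{"claw":{"type":"number"},"slide":{"type":"array","items":{"type":"number"}},"delta_rot":{"type":"array","items":{"type":"number"}}}}},"grip_force":{"type":"number"}},"required":["motion"]}

```bash
mkdir -p pics
cat > h.py <<'E'
import numpy as np, cv2
from scipy.spatial.transform import Rotation as R
from bench import ctrl
np.set_printoptions(precision=4,suppress=True)
def grab(n,f):
    im=ctrl.get_image(n); cv2.imwrite(f'pics/{f}.png',im['color']); np.save(f'pics/{f}.npy',np.r_[[im['fx'],im['fy'],im['cx'],im['cy']],np.array(im['pose']).ravel()]); return im
def ray(f,u,v):
    a=np.load(f'pics/{f}.npy'); P=a[4:].reshape(4,4)
    return P[:3,3],P[:3,:3]@np.array([(u-a[2])/a[0],(v-a[3])/a[1],1])
def px(f,u,v,z):
    o,d=ray(f,u,v); return o+d*(z-o[2])/d[2]
def proj(f,p):
    a=np.load(f'pics/{f}.npy'); P=a[4:].reshape(4,4); c=P[:3,:3].T@(np.array(p)-P[:3,3]); return np.array([a[0]*c[0]/c[2]+a[2],a[1]*c[1]/c[2]+a[3]])
E
python3 - <<'E'
from h import *
for n in('top','side'):
    im=grab(n,n+'0'); print(n,im['fx'],np.array(im['pose']))
s=ctrl.get_state(); print(s)
E
```

```text
top 608.6240577059074 [[-0.0034 -0.9908  0.1354  0.4682]
 [-0.9999  0.0049  0.0111  0.0002]
 [-0.0116 -0.1354 -0.9907  0.9672]
 [ 0.      0.      0.      1.    ]]
side 458.1818893036981 [[ 0.7764 -0.3769  0.505   0.1824]
 [-0.6298 -0.4921  0.601  -0.4984]
 [ 0.022  -0.7847 -0.6195  0.582 ]
 [ 0.      0.      0.      1.    ]]
{'time': 0.1, 'joint_positions': array([-1.1839,  0.3218, -0.0701,  1.4516,  0.0226,  1.3708, -0.0569]), 'qd': array([-0.0003, -0.0003,  0.0019, -0.0042,  0.0012,  0.0013,  0.001 ]), 'joint_torque': array([ -0.0005, -49.2575,  -0.4058, -31.3401,  -0.0641,   0.0395,
         0.0001]), 'position': array([0.2366, 0.6049, 0.2436]), 'tool_rot': array([-0.5821, -3.087 ,  0.0027]), 'ft_force': array([ 0.0419, -0.4164,  0.1684]), 'torque': array([ 0.0064,  0.0187, -0.0593]), 'grip_force': 0.0, 'grip_width': 1.000366138304077}
```

View pics/top0.png

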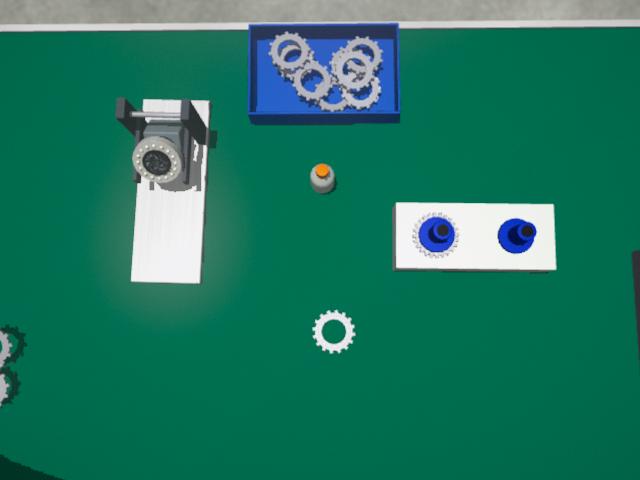

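View pics/side0.png

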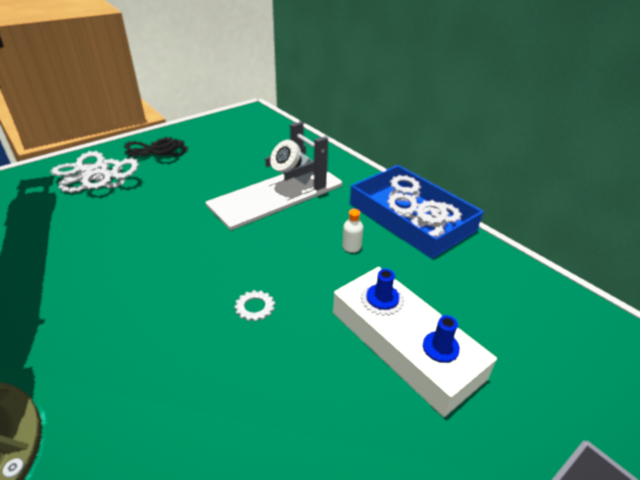

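Top: the ringed hub is the left one, about (436,235). The plain hub is at (516,236), the lens at (157,162), the bottle at (322,178) and the loose ring at (334,331). Next I'll enlarge the key parts.

Run:
```python
from h import *
a=cv2.imread('pics/top0.png');b=cv2.imread('pics/side0.png')
c=lambda i,x,y,w,h,k:cv2.resize(i[y:y+h,x:x+w],None,fx=k,fy=k,interpolation=cv2.INTER_CUBIC)
# TL: top hub (400,200) k5 ; TR: top camera (110,90) 
o=np.zeros((600,800,3),np.uint8)
o[:300,:400]=c(a,395,200,80,60,5); o[:300,400:]=c(a,110,110,80,60,5)[:, :400]
o[300:,:400]=c(b,345,262,80,60,5); o[300:,400:]=c(b,250,120,80,60,5)
cv2.imwrite('pics/crop1.png',o)
cv2.imwrite('pics/crop2.png',c(a,110,90,120,200,3))
```

```text
(no output)
```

View pics/crop1.png

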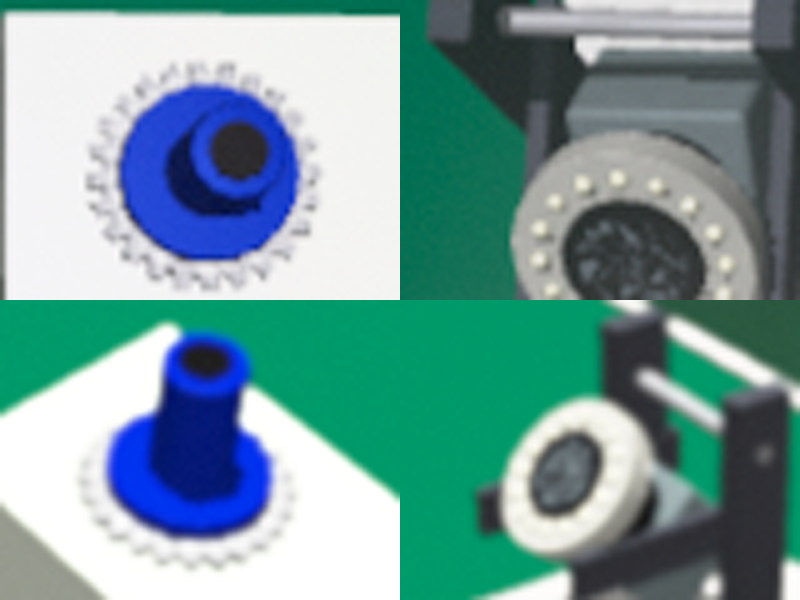

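View pics/crop2.png

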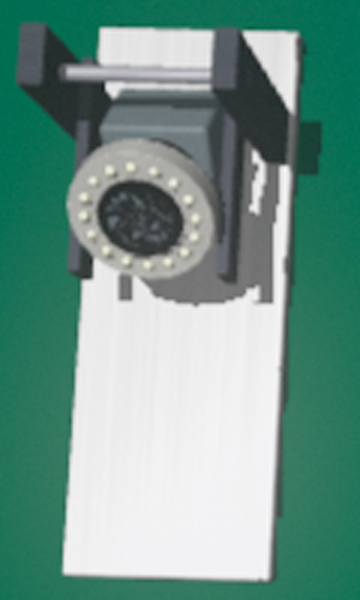

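The crops show these pixel positions:
- **Ringed hub, top:** stem top (443,229.6), flange (436.6,234.6), ring (435.6,235.2).
- **Ringed hub, side:** stem top (386.3,275).
- **Lens:** top (156.7,161.7), side (283.2,155).
- **Stand plate corners, top:** (130.7,281.7), (200.3,283.3), (209.7,100), (142.7,99.3).

Run:
```python
from h import *
def tri(a,b):
    (o1,d1),(o2,d2)=ray(*a),ray(*b); s=np.linalg.lstsq(np.c_[d1,-d2],o2-o1,rcond=None)[0]
    p,q=o1+d1*s[0],o2+d2*s[1]; return (p+q)/2,np.linalg.norm(p-q)
print('stemtop',px('top0',443,229.6,.106),px('side0',386.3,275,.106),tri(('top0',443,229.6),('side0',386.3,275)))
print('flange',px('top0',436.6,234.6,.062),'ring',px('top0',435.6,235.2,.054))
print('plain stem top',px('top0',527,231,.106))
print('lens',px('top0',156.7,161.7,.1),px('side0',283.2,155,.1),tri(('top0',156.7,161.7),('side0',283.2,155)))
c=[px('top0',*u,.012) for u in((130.7,281.7),(200.3,283.3),(209.7,100),(142.7,99.3))]
print(np.array(c)); f=(c[0]+c[1])/2; b=(c[2]+c[3])/2; d=b-f; print('axis',d, np.linalg.norm(d),np.degrees(np.arctan2(d[1],d[0])), np.linalg.norm(c[0]-c[1]))
xa=d/np.linalg.norm(d); print('lens from plate',f+xa*(75+95)/1000)
n=[px('top0',*u,.05) for u in((396,203),(555,205),(555,270),(395,270))]; print('nest',np.array(n))
print('bottle',px('top0',322,171,.085),'spare',px('top0',334,331.5,.002))
```

```text
stemtop [ 0.5941 -0.1688  0.106 ] [ 0.5908 -0.1721  0.106 ] (array([ 0.5945, -0.1694,  0.1019]), np.float64(0.00045891073432901153))
flange [ 0.593  -0.1676  0.062 ] ring [ 0.5932 -0.1675  0.054 ]
plain stem top [ 0.5915 -0.288   0.106 ]
lens [0.6978 0.246  0.1   ] [0.692  0.2399 0.1   ] (array([0.6986, 0.248 , 0.0945]), np.float64(0.0016395829295215367))
[[0.5275 0.3057 0.012 ]
 [0.5246 0.1959 0.012 ]
 [0.8243 0.1873 0.012 ]
 [0.8263 0.2974 0.012 ]]
axis [ 0.2993 -0.0084  0.    ] 0.29940110466455955 -1.6138710170395019 0.10988006744603536
lens from plate [0.696 0.246 0.012]
nest [[ 0.6438 -0.1093  0.05  ]
 [ 0.6394 -0.3513  0.05  ]
 [ 0.5401 -0.3458  0.05  ]
 [ 0.5411 -0.1056  0.05  ]]
bottle [0.686  0.0036 0.085 ] spare [ 0.4489 -0.0138  0.002 ]
```

Both views agree: the hub is at (0.593,-0.168), the lens at (0.697,0.246,0.100), and the stand axis is -1.6°. Next comes a helper for the relative moves.

```bash
cat >> h.py <<'E'
def go(p,z=(0,0,-1),y=(0,1,0)):
    "slide mm and delta_rot from the present pose to TCP p, tool axis z, closing line y (sign chosen for least turn)"
    s=ctrl.get_state(); T=R.from_rotvec(s['tool_rot']); z=np.array(z)/np.linalg.norm(z); out=[]
    for sg in(1,-1):
        yy=np.array(y)*sg; yy=yy-z*(yy@z); yy/=np.linalg.norm(yy)
        out.append((T.inv()*R.from_matrix(np.c_[np.cross(yy,z),yy,z])).as_rotvec())
    out.sort(key=np.linalg.norm)
    print('t',s['time'],'pos',s['position'],'q',s['joint_positions'],'F',s['ft_force'],'grip',s['grip_width'],s['grip_force'])
    print('slide',T.inv().apply(np.array(p)-s['position'])*1000,'rot',out[0],'alt',out[1])
E
python3 - <<'E'
from h import *
print(R.from_rotvec(ctrl.get_state()['tool_rot']).as_matrix())
a=np.array([.593,-.168,0]);
for p in([.45,.40,.26],[.56,.10,.26],[.593,-.168,.22]): go(p)
E
```

```text
[[-0.9313  0.3642 -0.0005]
 [ 0.3642  0.9313 -0.0017]
 [-0.0001 -0.0017 -1.    ]]
t 0.1 pos [0.2366 0.6049 0.2436] q [-1.1839  0.3218 -0.0701  1.4516  0.0226  1.3708 -0.0569] F [ 0.0419 -0.4164  0.1684] grip 1.000366138304077 0.0
slide [-273.3362 -113.1481  -16.2017] rot [-0.0018 -0.0002 -0.3728] alt [-0.0003  0.0025  2.7688]
t 0.1 pos [0.2366 0.6049 0.2436] q [-1.1839  0.3218 -0.0701  1.4516  0.0226  1.3708 -0.0569] F [ 0.0419 -0.4164  0.1684] grip 1.000366138304077 0.0
slide [-485.036  -352.4867  -15.7541] rot [-0.0018 -0.0002 -0.3728] alt [-0.0003  0.0025  2.7688]
t 0.1 pos [0.2366 0.6049 0.2436] q [-1.1839  0.3218 -0.0701  1.4516  0.0226  1.3708 -0.0569] F [ 0.0419 -0.4164  0.1684] grip 1.000366138304077 0.0
slide [-613.3642 -589.9946   24.6791] rot [-0.0018 -0.0002 -0.3728] alt [-0.0003  0.0025  2.7688]
```

Run:
```python
from h import *
go([.45,.40,.26],y=(.9996,-.028,0))
```

```text
t 0.1 pos [0.2366 0.6049 0.2436] q [-1.1839  0.3218 -0.0701  1.4516  0.0226  1.3708 -0.0569] F [ 0.0419 -0.4164  0.1684] grip 1.000366138304077 0.0
slide [-273.3362 -113.1481  -16.2017] rot [-0.0014  0.0012  1.226 ] alt [-0.0013 -0.0016 -1.9155]
```

>>> send_rows(
  motion=[
    {"claw": 1,"slide": [-45,-19,-3],"delta_rot": [0,0,0.14]},
    {"claw": 1,"slide": [-90,-38,-6],"delta_rot": [0,0,0.28]},
    {"claw": 1,"slide": [-135,-57,-9],"delta_rot": [0,0,0.42]},
    {"claw": 1,"slide": [-180,-76,-12],"delta_rot": [0,0,0.56]},
    {"claw": 1,"slide": [-225,-94,-16],"delta_rot": [0,0,0.7]},
  ],
  grip_force=30,
)

```text
time: 0.6
position: [0.413, 0.434, 0.2602]
tool_rot: [-1.613, -2.696, 0.001]
ft_force: [1.4, 0.7, 0.3]
grip_width: 1.001
grip_force: 0.0
```

Run:
```python
from h import *
go([.56,.10,.25],y=(.9996,-.028,0))
```

```text
t 0.6 pos [0.413  0.434  0.2602] q [-0.973   0.2042  0.1384  1.5666 -0.0286  1.3735 -0.3396] F [1.4083 0.6625 0.3311] grip 1.0007367027999732 0.0
slide [-363.7976  -28.3244   10.3306] rot [-0.0007  0.0004  0.5203] alt [-0.0005 -0.0009 -2.6213]
```

>>> send_rows(
  motion=[
    {"claw": 1,"slide": [-48,-4,1],"delta_rot": [0,0,0.1]},
    {"claw": 1,"slide": [-96,-8,2],"delta_rot": [0,0,0.2]},
    {"claw": 1,"slide": [-144,-11,4],"delta_rot": [0,0,0.3]},
    {"claw": 1,"slide": [-192,-15,5],"delta_rot": [0,0,0.4]},
    {"claw": 1,"slide": [-240,-19,7],"delta_rot": [0,0,0.52]},
  ],
)

```text
time: 1.1
position: [0.5103, 0.214, 0.2534]
tool_rot: [-2.25, -2.192, -0.0]
ft_force: [-0.3, 0.7, -0.4]
grip_width: 1.0
grip_force: 0.0
```

Run:
```python
from h import *
go([.593,-.168,.23],y=(.9996,-.028,0))
```

```text
t 1.1 pos [0.5103 0.214  0.2534] q [-0.7572  0.109   0.3387  1.6938 -0.0373  1.3451 -0.4384] F [-0.3182  0.707  -0.3621] grip 0.9998613800535125 0.0
slide [-379.6764   92.6997   23.2904] rot [-0.0001 -0.0002  0.0016] alt [ 0.0003 -0.0002 -3.14  ]
```

>>> send_rows(
  motion=[
    {"claw": 1,"slide": [-46,11,3],"delta_rot": [0,0,0]},
    {"claw": 1,"slide": [-92,22,6],"delta_rot": [0,0,0]},
    {"claw": 1,"slide": [-138,33,9],"delta_rot": [0,0,0]},
    {"claw": 1,"slide": [-184,45,12],"delta_rot": [0,0,0]},
    {"claw": 1,"slide": [-230,56,15],"delta_rot": [0,0,0]},
  ],
)

```text
time: 1.6
position: [0.5609, -0.017, 0.2383]
tool_rot: [-2.245, -2.197, -0.0]
ft_force: [0.2, 0.1, 0.1]
grip_width: 1.003
grip_force: 0.0
```

>>> send_rows(
  motion=[
    {"claw": 1,"slide": [-45,11,2],"delta_rot": [0,0,0]},
    {"claw": 1,"slide": [-90,22,4],"delta_rot": [0,0,0]},
    {"claw": 1,"slide": [-135,33,6],"delta_rot": [0,0,0]},
    {"claw": 1,"slide": [-150,37,8],"delta_rot": [0,0,0]},
    {"claw": 1,"slide": [-150,37,8],"delta_rot": [0,0,0]},
  ],
)

```text
time: 2.1
position: [0.5937, -0.1701, 0.2297]
tool_rot: [2.252, 2.19, -0.004]
ft_force: [-0.8, 0.9, 0.2]
grip_width: 1.003
grip_force: 0.0
```

Run:
```python
from h import *
go([.593,-.168,.092],y=(.9996,-.028,0))
im=grab('side','side1')['color']; cv2.imwrite('pics/c3.png',cv2.resize(im[150:400,280:520],None,fx=2.4,fy=2.4,interpolation=cv2.INTER_CUBIC))
```

```text
t 2.1 pos [ 0.5937 -0.1701  0.2297] q [-0.277   0.2917  0.627   1.5778 -0.1721  1.3297  0.3431] F [-0.7539  0.9117  0.1953] grip 1.0025136681764084 0.0
slide [  2.3991  -0.523  137.7371] rot [-0.0016  0.0021 -0.0001] alt [0.0033 0.0025 3.1414]
```

View pics/c3.png

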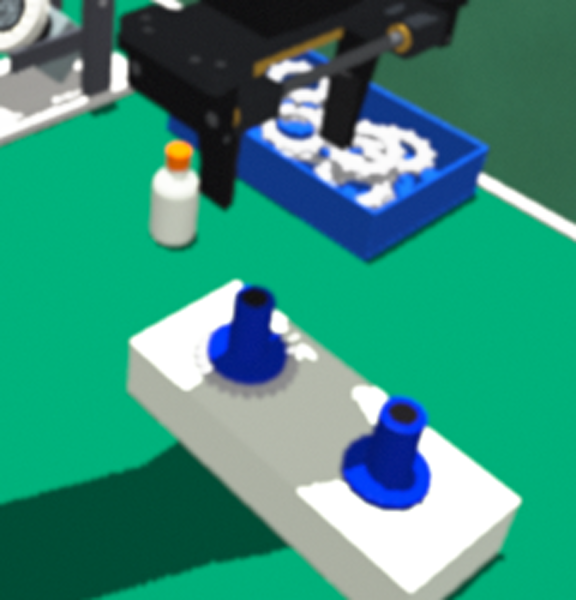

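The crop shows the open fingers, with tips at (225,205) and (340,145), above the ringed stem and clear of the plain hub. Now I'll descend and grip.

>>> send_rows(
  motion=[
    {"claw": 1,"slide": [2,-0.5,35],"delta_rot": [-0.0016,0.002,0]},
    {"claw": 1,"slide": [2,-0.5,70],"delta_rot": [-0.0016,0.002,0]},
    {"claw": 1,"slide": [2,-0.5,100],"delta_rot": [-0.0016,0.002,0]},
    {"claw": 1,"slide": [2,-0.5,115],"delta_rot": [-0.0016,0.002,0]},
    {"claw": 1,"slide": [2,-0.5,115],"delta_rot": [-0.0016,0.002,0]},
  ],
)

```text
time: 2.65
position: [0.5929, -0.1617, 0.1134]
tool_rot: [-2.24, -2.196, -0.001]
ft_force: [0.3, -0.5, 0.0]
grip_width: 0.998
grip_force: 0.0
```

Run:
```python
from h import *
go([.593,-.168,.092],y=(.9996,-.028,0))
```

```text
t 2.65 pos [ 0.5929 -0.1617  0.1134] q [-0.2575  0.3844  0.5935  1.7129 -0.238   1.12    0.3878] F [ 0.3056 -0.5326  0.0088] grip 0.9982529724546461 0.0
slide [-6.3779  0.2755 21.3765] rot [-0.0028 -0.0034  0.0082] alt [ 0.0054 -0.0043 -3.1333]
```

>>> send_rows(
  motion=[
    {"claw": 1,"slide": [-5,0.3,8],"delta_rot": [0,0,0]},
    {"claw": 1,"slide": [-5,0.3,16],"delta_rot": [0,0,0]},
    {"claw": 1,"slide": [-5,0.3,21],"delta_rot": [0,0,0]},
    {"claw": 1,"slide": [-5,0.3,21],"delta_rot": [0,0,0]},
    {"claw": 1,"slide": [-5,0.3,21],"delta_rot": [0,0,0]},
  ],
)

```text
time: 3.15
position: [0.5946, -0.169, 0.0948]
tool_rot: [2.246, 2.197, 0.005]
ft_force: [0.5, -1.1, -0.2]
grip_width: 0.996
grip_force: 0.0
```

Run:
```python
from h import *
go([.593,-.168,.092],y=(.9996,-.028,0))
```

```text
t 3.15 pos [ 0.5946 -0.169   0.0948] q [-0.2406  0.4093  0.5889  1.7236 -0.2557  1.0842  0.4084] F [ 0.5334 -1.1057 -0.1923] grip 0.9964619978750043 0.0
slide [ 0.9583 -1.6493  2.8386] rot [ 0.0021 -0.0021  0.0059] alt [ 0.0033  0.0032 -3.1357]
```

>>> send_rows(
  motion=[
    {"claw": 1,"slide": [1,-1,2],"delta_rot": [0,0,0]},
    {"claw": -0.3,"slide": [1,-1,2],"delta_rot": [0,0,0]},
    {"claw": -1,"slide": [1,-1,2],"delta_rot": [0,0,0]},
    {"claw": -1,"slide": [1,-1,2],"delta_rot": [0,0,0]},
    {"claw": -1,"slide": [1,-1,2],"delta_rot": [0,0,0]},
  ],
  grip_force=35,
)

```text
time: 3.65
position: [0.5935, -0.1679, 0.0927]
tool_rot: [-2.246, -2.197, -0.004]
ft_force: [0.2, 0.7, -0.5]
grip_width: 0.724
grip_force: 0.0
```

>>> send_rows(
  motion=[
    {"claw": -1,"slide": [0,0,0],"delta_rot": [0,0,0]},
    {"claw": -1,"slide": [0,0,0],"delta_rot": [0,0,0]},
    {"claw": -1,"slide": [0,0,0],"delta_rot": [0,0,0]},
    {"claw": -1,"slide": [0,0,0],"delta_rot": [0,0,0]},
    {"claw": -1,"slide": [0,0,0],"delta_rot": [0,0,0]},
  ],
)

```text
time: 4.15
position: [0.5934, -0.168, 0.0925]
tool_rot: [-2.246, -2.197, -0.004]
ft_force: [-0.5, 0.4, 0.1]
grip_width: 0.306
grip_force: 35.0
```

Run:
```python
from h import *
go([.593,-.168,.18],y=(.9996,-.028,0))
```

```text
t 4.15 pos [ 0.5934 -0.168   0.0925] q [-0.2421  0.4092  0.5883  1.7288 -0.2558  1.0796  0.4076] F [-0.466   0.3989  0.1445] grip 0.305775125182973 34.994893649127334
slide [  0.1491  -0.2338 -87.4565] rot [ 0.0014 -0.0021  0.0059] alt [ 0.0032  0.0023 -3.1356]
```

>>> send_rows(
  motion=[
    {"claw": -1,"slide": [0,0,-8],"delta_rot": [0,0,0]},
    {"claw": -1,"slide": [0,0,-18],"delta_rot": [0,0,0]},
    {"claw": -1,"slide": [0,0,-28],"delta_rot": [0,0,0]},
    {"claw": -1,"slide": [0,0,-38],"delta_rot": [0,0,0]},
    {"claw": -1,"slide": [0,0,-50],"delta_rot": [0,0,0]},
  ],
  grip_force=45,
)

```text
time: 4.65
position: [0.5934, -0.168, 0.1436]
tool_rot: [-2.246, -2.197, -0.004]
ft_force: [0.4, 0.0, -2.1]
grip_width: 0.312
grip_force: 45.0
```

>>> send_rows(
  motion=[
    {"claw": -1,"slide": [0,0,-20],"delta_rot": [0,0,0]},
    {"claw": -1,"slide": [0,0,-45],"delta_rot": [0,0,0]},
    {"claw": -1,"slide": [0,0,-70],"delta_rot": [0,0,0]},
    {"claw": -1,"slide": [0,0,-90],"delta_rot": [0,0,0]},
    {"claw": -1,"slide": [0,0,-90],"delta_rot": [0,0,0]},
  ],
)

```text
time: 5.15
position: [0.595, -0.169, 0.2366]
tool_rot: [2.242, 2.193, 0.011]
ft_force: [0.6, -0.5, -0.7]
grip_width: 0.311
grip_force: 45.0
```

Run:
```python
from h import *
go([.585,.15,.26],y=(.9996,-.028,0))
im=grab('side','side2')['color']; cv2.imwrite('pics/c4.png',cv2.resize(im[150:400,280:520],None,fx=2.4,fy=2.4,interpolation=cv2.INTER_CUBIC))
```

```text
t 5.15 pos [ 0.595  -0.169   0.2366] q [-0.2788  0.2825  0.6277  1.5737 -0.1731  1.333   0.3475] F [ 0.5753 -0.5274 -0.7218] grip 0.31118692803934905 44.98338237404823
slide [318.752  -16.8476 -23.098 ] rot [ 0.0083 -0.0013  0.0058] alt [ 0.0021  0.0131 -3.1357]
```

View pics/c4.png

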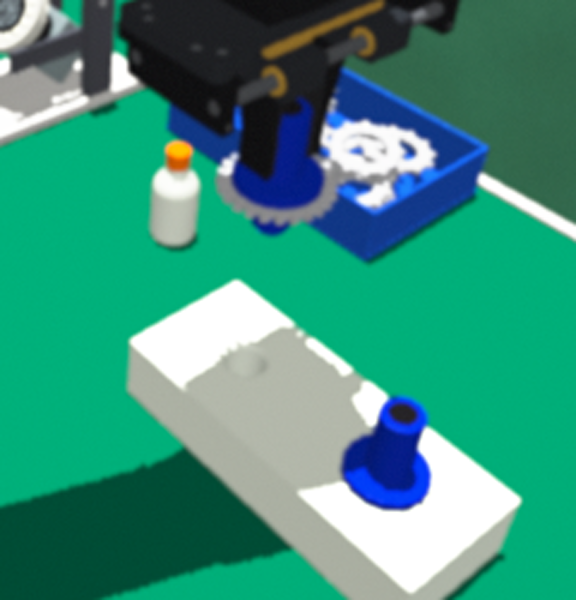

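The hub is lifted clean: the ring is at about (280,185) in the crop, the socket is empty, and the plain hub hasn't moved. Now the carry towards the camera.

>>> send_rows(
  motion=[
    {"claw": -1,"slide": [20,-1,-5],"delta_rot": [0,0,0]},
    {"claw": -1,"slide": [50,-3,-10],"delta_rot": [0,0,0]},
    {"claw": -1,"slide": [85,-5,-15],"delta_rot": [0,0,0]},
    {"claw": -1,"slide": [120,-7,-20],"delta_rot": [0,0,0]},
    {"claw": -1,"slide": [155,-9,-23],"delta_rot": [0,0,0]},
  ],
)

```text
time: 5.7
position: [0.5867, -0.0117, 0.2547]
tool_rot: [-2.245, -2.196, -0.002]
ft_force: [0.6, -0.2, -0.8]
grip_width: 0.31
grip_force: 45.0
```

>>> send_rows(
  motion=[
    {"claw": -1,"slide": [35,-2,0],"delta_rot": [0,0,0]},
    {"claw": -1,"slide": [65,-4,0],"delta_rot": [0,0,0]},
    {"claw": -1,"slide": [90,-5,0],"delta_rot": [0,0,0]},
    {"claw": -1,"slide": [105,-6,0],"delta_rot": [0,0,0]},
    {"claw": -1,"slide": [105,-6,0],"delta_rot": [0,0,0]},
  ],
)

```text
time: 6.2
position: [0.5831, 0.0948, 0.2547]
tool_rot: [-2.239, -2.2, -0.002]
ft_force: [-0.3, -0.4, -1.4]
grip_width: 0.309
grip_force: 45.0
```

Run:
```python
from h import *
go([.53,.10,.26],z=(.7068,-.02,-.7071),y=(.9996,-.028,0))
```

```text
t 6.2 pos [0.5831 0.0948 0.2547] q [-0.6175  0.1981  0.4778  1.6067 -0.0951  1.3596 -0.1454] F [-0.3421 -0.4481 -1.3576] grip 0.3094237821583261 44.983442639932036
slide [  4.2938 -53.1505  -5.2252] rot [-0.7859 -0.0065  0.0088] alt [ 0.01   -1.1997 -2.8942]
```

>>> send_rows(
  motion=[
    {"claw": -1,"slide": [1,-7,-1],"delta_rot": [-0.08,0,0]},
    {"claw": -1,"slide": [2,-14,-2],"delta_rot": [-0.17,-0.001,0.001]},
    {"claw": -1,"slide": [3,-21,-3],"delta_rot": [-0.26,-0.002,0.002]},
    {"claw": -1,"slide": [3,-27,-4],"delta_rot": [-0.34,-0.003,0.003]},
    {"claw": -1,"slide": [4,-32,-5],"delta_rot": [-0.42,-0.004,0.004]},
  ],
)

```text
time: 6.7
position: [0.5516, 0.0941, 0.2606]
tool_rot: [2.013, 1.955, 0.419]
ft_force: [-0.4, -0.1, -1.8]
grip_width: 0.311
grip_force: 45.0
```

Run:
```python
from h import *
go([.53,.10,.26],z=(.7068,-.02,-.7071),y=(.9996,-.028,0))
```

```text
t 6.7 pos [0.5516 0.0941 0.2606] q [-0.7159 -0.1922  0.3705  2.0099  0.2744  0.9281 -0.4898] F [-0.3636 -0.0615 -1.7736] grip 0.31145052580971566 44.97970956377685
slide [  5.298  -20.0429  -8.3845] rot [-0.3614  0.0019 -0.0009] alt [0.0029 0.5644 3.0896]
```

Run:
```python
from h import *
go([.578,.248,.222],z=(.7068,-.02,-.7071),y=(.9996,-.028,0))
```

```text
t 6.7 pos [0.5516 0.0941 0.2606] q [-0.7159 -0.1922  0.3705  2.0099  0.2744  0.9281 -0.4898] F [-0.3636 -0.0615 -1.7736] grip 0.31145052580971566 44.97970956377685
slide [154.7115   4.1139  43.9992] rot [-0.3614  0.0019 -0.0009] alt [0.0029 0.5644 3.0896]
```

>>> send_rows(
  motion=[
    {"claw": -1,"slide": [25,1,6],"delta_rot": [-0.05,0,0]},
    {"claw": -1,"slide": [55,2,14],"delta_rot": [-0.12,0,0]},
    {"claw": -1,"slide": [85,3,22],"delta_rot": [-0.2,0.001,0]},
    {"claw": -1,"slide": [115,3,30],"delta_rot": [-0.28,0.001,0]},
    {"claw": -1,"slide": [135,4,38],"delta_rot": [-0.33,0.002,-0.001]},
  ],
)

```text
time: 7.2
position: [0.5743, 0.2312, 0.2266]
tool_rot: [1.8, 1.756, 0.694]
ft_force: [0.8, -0.6, -2.4]
grip_width: 0.308
grip_force: 45.0
```

Run:
```python
from h import *
go([.585,.249,.212],z=(.7068,-.02,-.7071),y=(.9996,-.028,0))
```

```text
t 7.2 pos [0.5743 0.2312 0.2266] q [-0.7356 -0.0974  0.0562  2.1454  0.8327  0.6486 -1.2705] F [ 0.8141 -0.6403 -2.4369] grip 0.3083721586496417 44.980579912662506
slide [18.1032 -2.5046 17.6627] rot [-0.0323 -0.0025  0.0026] alt [ 0.0039 -0.0507 -3.1386]
```

Reachable with margin. Now the final approach, then a settle.

>>> send_rows(
  motion=[
    {"claw": -1,"slide": [6,-1,5],"delta_rot": [-0.01,-0.001,0.001]},
    {"claw": -1,"slide": [12,-2,10],"delta_rot": [-0.02,-0.002,0.002]},
    {"claw": -1,"slide": [18,-2.5,17],"delta_rot": [-0.032,-0.0025,0.0026]},
    {"claw": -1,"slide": [18,-2.5,17],"delta_rot": [-0.032,-0.0025,0.0026]},
    {"claw": -1,"slide": [18,-2.5,17],"delta_rot": [-0.032,-0.0025,0.0026]},
  ],
)

```text
time: 7.7
position: [0.5854, 0.2467, 0.2131]
tool_rot: [1.784, 1.731, 0.713]
ft_force: [-0.4, -0.4, -2.2]
grip_width: 0.316
grip_force: 45.0
```

Run:
```python
from h import *
go([.585,.249,.212],z=(.7068,-.02,-.7071),y=(.9996,-.028,0))
a=grab('side','side3')['color'];b=grab('top','top3')['color']
c=lambda i,x,y,w,h,k:cv2.resize(i[y:y+h,x:x+w],None,fx=k,fy=k,interpolation=cv2.INTER_CUBIC)
cv2.imwrite('pics/c5.png',np.hstack([c(a,180,60,160,200,2.5),c(b,80,80,160,200,2.5)]))
```

```text
t 7.7 pos [0.5854 0.2467 0.2131] q [-0.7404 -0.0414  0.0364  2.1394  0.9362  0.6303 -1.4003] F [-0.3518 -0.3821 -2.2274] grip 0.31556542460039166 44.98370050918311
slide [ 2.2543 -1.0836  0.4882] rot [-0.0029  0.0028 -0.0014] alt [0.0044 0.0045 3.1402]
```

View pics/c5.png

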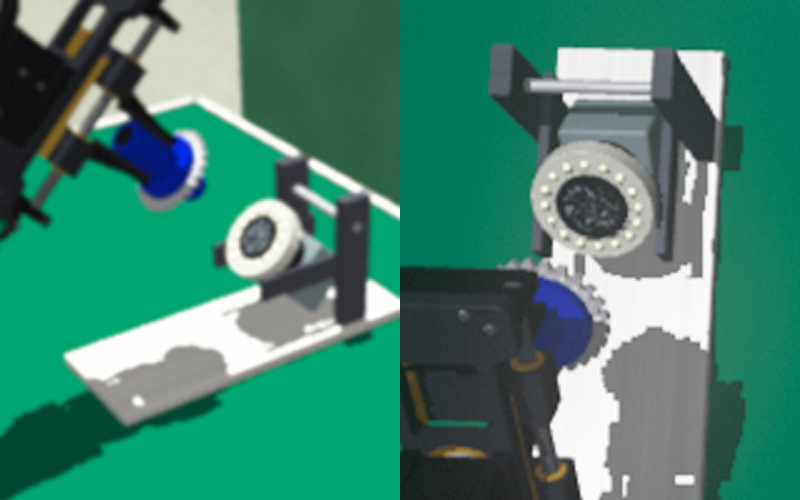

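The side view shows the toothed underside facing the lens, and there is clear space between them. In the top view the ring looks turned, so I'll compare it with the projected expected ring.

Run:
```python
from h import *
s=ctrl.get_state(); T=R.from_rotvec(s['tool_rot']).as_matrix(); z=-T[:,2]; p=s['position']
zc=np.array([-.7068,.02,.7071]); L=np.array([.697,.246,.1])
r=p-.0385*z; print('ring est',r,'ang',np.degrees(np.arccos(z@zc)),'d',(r-L)@zc,'lat',(r-L)-zc*((r-L)@zc))
o=[]
for f,x,y in(('side3',180,60),('top3',80,80)):
    im=cv2.imread(f'pics/{f}.png'); k=2.5; im=cv2.resize(im[y:y+200,x:x+160],None,fx=k,fy=k,interpolation=cv2.INTER_CUBIC)
    def circ(c,ax,rad,col):
        e1=np.cross(ax,[0,1,0]);e1/=np.linalg.norm(e1);e2=np.cross(ax,e1)
        q=[(proj(f,c+rad*(np.cos(t)*e1+np.sin(t)*e2))-[x,y])*k for t in np.linspace(0,2*np.pi,60)]
        cv2.polylines(im,[np.int32(q)],True,col,1)
    circ(r,z,.035,(0,0,255)); circ(L,zc,.036,(0,255,255)); circ(r+.056*z,z,.014,(0,255,0)); circ(r-.03*z,z,.012,(255,0,255))
    o.append(im)
cv2.imwrite('pics/c6.png',np.hstack(o))
```

```text
ring est [0.6126 0.2466 0.1867] ang 0.3992043413995208 d 0.1209760352137097 lat [ 0.0011 -0.0018  0.0012]
```

View pics/c6.png

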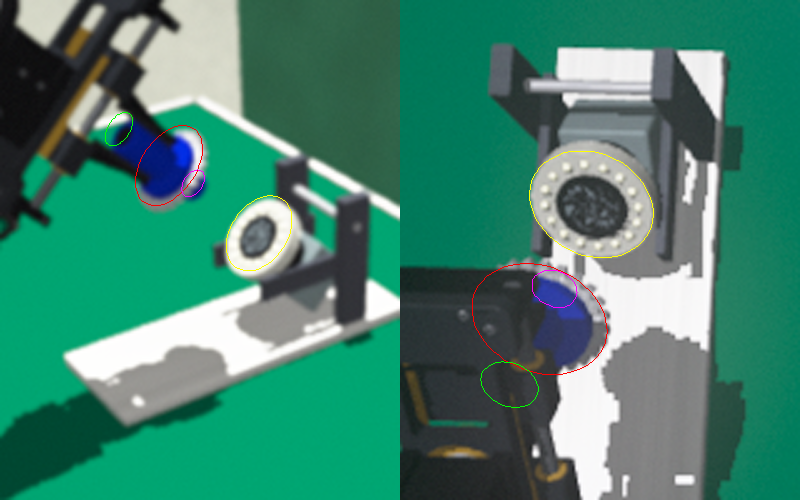

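The projected ring (red) and lens (yellow) match the picture to within a few mm in both views. Axis error is about 0.4° and the distance about 121 mm. I'll let it settle, then hand in.

>>> send_rows(
  motion=[
    {"claw": -1,"slide": [1,0,0],"delta_rot": [0,0,0]},
    {"claw": -1,"slide": [1,0,0],"delta_rot": [0,0,0]},
    {"claw": -1,"slide": [1,0,0],"delta_rot": [0,0,0]},
    {"claw": -1,"slide": [1,0,0],"delta_rot": [0,0,0]},
    {"claw": -1,"slide": [1,0,0],"delta_rot": [0,0,0]},
  ],
)

```text
time: 8.3
position: [0.585, 0.2499, 0.2138]
tool_rot: [1.783, 1.733, 0.716]
ft_force: [-0.1, -0.0, -1.4]
grip_width: 0.31
grip_force: 45.0
```

Run:
```python
from h import *
go([.585,.249,.212],z=(.7068,-.02,-.7071),y=(.9996,-.028,0))
print(ctrl.get_state()['qd'])
print(ctrl.close_job())
```

```text
t 8.3 pos [0.585  0.2499 0.2138] q [-0.7426 -0.0401  0.0338  2.1373  0.9372  0.6309 -1.4033] F [-0.0767 -0.0465 -1.3879] grip 0.30966840390040257 44.98384163249284
slide [-0.881  -1.2693  1.2807] rot [-0.0017 -0.0001 -0.0006] alt [-0.0001  0.0026  3.141 ]
[-0.0006  0.0027  0.003   0.001   0.0006  0.0004 -0.0015]
the job is handed in; nothing more can be done
None
```

I handed the job in at 8.3 s with the ringed hub held still in the gripper, toothed underside to the lens; by my estimate it is about 12 cm away, centred within a few mm and square to within 1°, but no verdict came back.

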